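# Stroke the bead organiser's lids shut

## Robot

A 6-joint arm with a two-finger parallel gripper is mounted at the origin on a cart in front of the work surface, level with it; the furniture and walls round the work are solid. World frame = base frame: x ahead of the robot, y to its left, z up, the work surface at z = 0. Lengths are in m, angles in rad, forces in N, time in s.
With the tool pointing down it reaches from about 0.3 to 0.825 m from the base axis. Payload 5.4 kg.
Tool frame: the origin (TCP) lies midway between the tips of the shut fingers; the grasp point (between the pads) lies 19 mm behind it; z points along the fingers, y is the line along which they close (so a half turn about z gives the same grasp; the last joint's range is limited). The gripper opens to 92 mm and grips with 3 to 60 N. Pads are 20 mm wide; open, the fingers measure 128 mm over their backs; the gripper's body (75 mm by 189 mm) begins 69 mm behind the grasp point.
Start: joints at [-1.521, 0.158, 1.597, -0, 1.386, -0.21], TCP at [0.148, -0.556, 0.185] pointing down, gripper open.
Joint ranges: [-2.91, 2.91], [-0.94, 2.29], [0.18, 2.7], [-1.29, 4.43], [0.17, 2.64], [-3, 3]. Speed limits (rad/s): [2.57, 2.57, 3.14, 3.14, 3.14, 3.14].

## Interface

Orientations are given as a unit quaternion [w, x, y, z].
In Python, from plant import status, eyes, ticket gives the robot as it stands.
- The arm moves only by the tool carry_out, never from a script. Its argument "series" is a list of rows, each an object of numbers: "dx", "dy", "dz": the shift along the tool's x, y, z as a fraction of full scale; "wx", "wy", "wz": the turn, a rotation vector about the tool's x, y, z as a fraction of full scale. A call has 1 to 8 rows; each row shifts and turns the commanded pose from where the row before left it, along the tool's axes as they then stand; what a row does not reach is not made up. Full scale, the value 1, is 200 mm for a shift and pi/2 rad for a turn. A row lasts 1/10 s, in which the tool goes at most 50 mm and 8.59 degrees, less where a joint would pass 70% of its speed; a pose out of reach is approached as far as the arm can. A call with a number of a shift or a turn outside -1 to 1 is refused whole. A call with a gripper value outside its range is refused whole. "gripper" is the finger opening in mm, from 0 to 91.9, set as the call begins (left out, the last holds). The fingers move at their own pace and stop on an object; the grip force is fixed at half the most. Time passes only in rows, so rows that do not move let the fingers close. It gives the time, the measured TCP pose, the force, the opening and the grip force at its end, in the units of the state.
- status.state(): the state, without advancing time (a new reading comes with each control period).
- eyes.snapshot(name): name is "scene" or "top"; returns the picture (480x640x3 uint8, red, green, blue); there is no depth.
- eyes.camera_params(name): a dict with "vertical_fov" (degrees; the focal length in pixels is half the picture's height over the tangent of half this angle, whatever the lens; pixels are square), "cx", "cy" (the principal point, pixels), "cam_to_world" (4x4, takes a point from camera to world coordinates). Camera axes: x right, y up, looking along -z (the intrinsics and any distortion apply to the point x, -y, -z); pixel columns grow to the right and rows downward; lengths in m; the calibration is good to about 2 mm. A picture is of the moment at which its call begins. camera_params takes no time and is no camera call.
- ticket.sign_off(): hands the job in; it is judged then, once.
The state is a dict: "time_s": time; "q": joint angles; "dq": joint speeds; "joint_torque": joint torques, N m; "ee_pos": TCP position; "tool_rot": TCP orientation; "ft_force": force on the tool from outside, world axes, zero at the start; "torque": the same for the moment, N m; "gripper_width": opening from 0.0 (shut) to 1.0 (fully open); "finger_force": force on a finger pad.
Only numpy, scipy, OpenCV 4.12 (cv2) and the standard library are available. Lean on these libraries where they do the work, as an engineer would, in place of code of your own. Each camera call takes 0.05 s, during which the arm holds its last target. There are 200 camera calls.

## Task

Close the bead organiser: starting at the hang tab end, run your fingertips along the row in one continuous low stroke that folds the four flip lids down flat one after another, without lifting your hand away from the row until the last one is shut. Stroke gently, do not pick up or shove the organiser, and leave the stamp, spool and eraser beside it alone. Finish clear of everything.

Things in the scene. Friction and masses are not known exactly. Their poses are not given: they have to be found in the camera images.
- organiser: Loose slim white plastic bead organiser (0.6 kg): a row of four compartments along x, each with a grey flip lid. Tray 172 mm long (x), 46 wide (y), 27 high; origin: centre of its underside, on the desk; z up. Flat hang tab at the -x end. Each lid is hinged across the tray (along y) on its edge nearest the tab, so a stroke towards +x folds the lids down; towards -x they jam.
- hang_tab (a point): End of the flat white hang tab with a dark round hole that sticks out 22 mm at the organiser's -x end only (26 mm wide, its upper face 23 mm above the desk): the end at which the stroke starts.
- far_end (a point): Middle of the free edge of the last lid when shut, on its upper face 32 mm above the desk: the end of the row (fixed to the organiser, 81.5 mm from its origin in x).
- lid_0 (a joint): Opening angle of the first lid, beside the hang tab, rad: 0 shut flat, 1.5 upright at its stop; starts at 0.75 to 1.35. Hinge line at x = -83.5 mm of the organiser, 30 mm above the desk. Lid 39 mm from hinge to free edge (which faces +x), 44 wide, 4 thick; shut, its upper face is 32 mm above the desk. Slightly stiff hinge (0.005 N m): it stays where it is left.
- lid_1 (a joint): Opening angle of the second lid from the hang tab, rad: 0 shut flat, 1.5 upright at its stop; starts at 0.75 to 1.35. Hinge line at x = -41.5 mm of the organiser, 30 mm above the desk. Lid 39 mm from hinge to free edge (which faces +x), 44 wide, 4 thick; shut, its upper face is 32 mm above the desk. Slightly stiff hinge (0.005 N m): it stays where it is left.
- lid_2 (a joint): Opening angle of the third lid from the hang tab, rad: 0 shut flat, 1.5 upright at its stop; starts at 0.75 to 1.35. Hinge line at x = +0.5 mm of the organiser, 30 mm above the desk. Lid 39 mm from hinge to free edge (which faces +x), 44 wide, 4 thick; shut, its upper face is 32 mm above the desk. Slightly stiff hinge (0.005 N m): it stays where it is left.
- lid_3 (a joint): Opening angle of the last lid, farthest from the hang tab, rad: 0 shut flat, 1.5 upright at its stop; starts at 0.75 to 1.35. Hinge line at x = +42.5 mm of the organiser, 30 mm above the desk. Lid 39 mm from hinge to free edge (which faces +x), 44 wide, 4 thick; shut, its upper face is 32 mm above the desk. Slightly stiff hinge (0.005 N m): it stays where it is left.
- stamp: Wooden hand stamp with a turned knob handle, 34x50x57 mm, standing loose beside the organiser; origin at the centre of its underside. A bystander.
- spool: Small spool of dark thread lying loose beside the organiser, 38x28x28 mm; origin at the centre of its underside. A bystander.
- eraser: Small eraser, 20x40x13 mm, lying loose beside the organiser; origin at the centre of its underside. A bystander.

How it is judged:
By the outcome, as a careful person would: the job done as asked, in the order asked, and still so for the second after the job is handed in, with the robot touching nothing.
It also fails if it takes over 35 s, if anything falls off the work surface, if the arm or the gripper's body presses on something with over 40 N, if the wrist force passes 120 N, or if a joint passes its speed limit or range.

## Working session

There is one attempt and no reset: what is moved stays moved. The work goes in short steps, Python scripts to look and compute and a tool call to move; the robot and the scene stay as the last step left them, time stands still between calls to the robot, and variables do not carry over. Pictures are saved under pics/ and viewed, at most 10 in all, crops included, and the job is handed in when it is done.

Besides the shell and the picture viewer there is one more tool, called after "Call:" by a JSON object that holds its "name" and its "arguments". carry_out: Moves the arm, as the interface text tells. Its arguments: {"type":"object","properties":{"series":{"type":"array"},"gripper":{"type":"number"}},"required":["series"]}

```bash
mkdir -p pics; python3 - <<'E'
from plant import status, eyes
import cv2
print(status.state())
for n in("scene","top"):
    p=eyes.camera_params(n);print(n,p)
    cv2.imwrite(f"pics/{n}0.png",eyes.snapshot(n)[:,:,::-1])
E
```

```text
{'time_s': 0.0, 'q': array([-1.52112552e+00,  1.59041861e-01,  1.59820195e+00,  1.05091353e-06,
        1.38618651e+00, -2.10093546e-01]), 'dq': array([ 5.75100839e-05,  4.33731554e-04, -1.19263988e-03, -1.22138516e-03,
       -7.43672309e-04, -3.36951639e-04]), 'joint_torque': array([-6.20255596e-04, -3.85568297e+01, -3.22113705e+01,  7.00266729e-02,
        3.78905784e-02, -1.43550160e-04]), 'ee_pos': array([ 0.14764015, -0.55503484,  0.18403817]), 'tool_rot': array([-9.15835687e-04,  9.91576755e-01,  1.29517163e-01,  7.41364906e-05]), 'ft_force': array([-0.5624741 ,  0.85482973,  1.3403043 ]), 'torque': array([0.01935729, 0.01086868, 0.04660101]), 'finger_force': 0.0, 'gripper_width': 0.9970770823334192}
scene {'vertical_fov': 43.19015972437353, 'cx': 306.285959204454, 'cy': 242.08846088826942, 'cam_to_world': array([[ 0.89439326,  0.31608441, -0.31646698,  0.20567838],
       [-0.44725727,  0.62465655, -0.64012899, -0.76542074],
       [-0.00465162,  0.71406921,  0.70005965,  0.66600357],
       [ 0.        ,  0.        ,  0.        ,  1.        ]])}
top {'vertical_fov': 44.85667351608616, 'cx': 323.17015822728814, 'cy': 235.8016198824417, 'cam_to_world': array([[-0.01898966,  0.9978145 , -0.06328987,  0.43370805],
       [-0.99972454, -0.01982303, -0.01256563, -0.24842407],
       [-0.01379276,  0.06303382,  0.99791608,  0.88755669],
       [ 0.        ,  0.        ,  0.        ,  1.        ]])}
```

View pics/scene0.png

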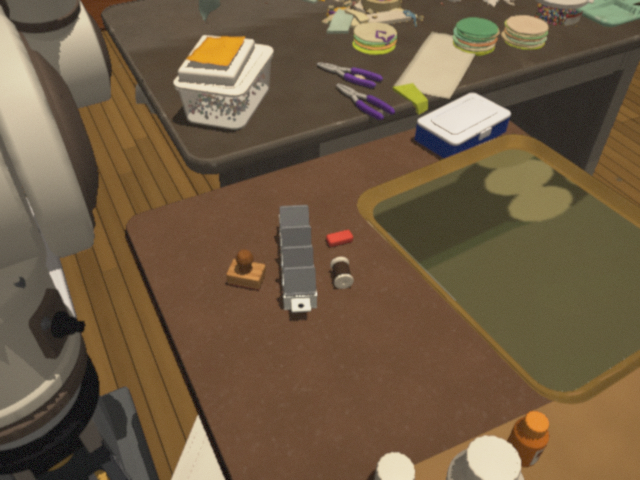

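View pics/top0.png

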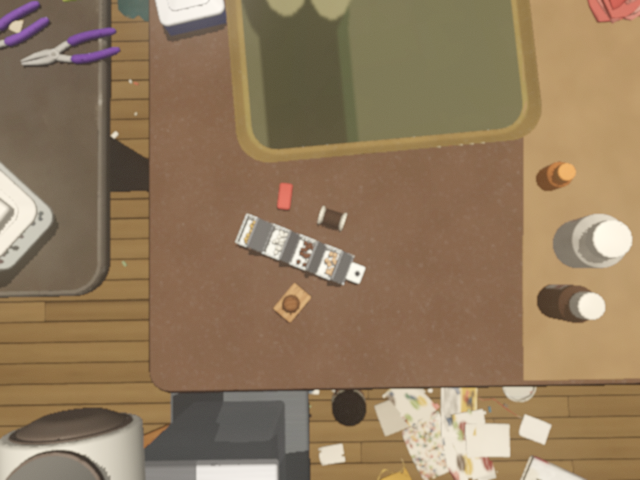

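The top view shows the tab hole near (357,272) and the far end near (247,230). The stamp is at (292,302), the spool at (332,217) and the eraser at (285,196). In the scene view the tab hole is at about (300,305). Next I'll enlarge both and cast rays.

```bash
cat > h.py <<'E'
import numpy as np
from plant import eyes
def ray(n,u,v):
    p=eyes.camera_params(n);f=240/np.tan(np.radians(p["vertical_fov"]/2));M=p["cam_to_world"]
    return M[:3,3],M[:3,:3]@np.array([(u-p["cx"])/f,-(v-p["cy"])/f,-1])
def plane(n,u,v,z):
    o,d=ray(n,u,v);return o+d*(z-o[2])/d[2]
def proj(n,P):
    p=eyes.camera_params(n);f=240/np.tan(np.radians(p["vertical_fov"]/2));M=p["cam_to_world"]
    c=M[:3,:3].T@(np.asarray(P)-M[:3,3]);return np.array([p["cx"]+f*c[0]/-c[2],p["cy"]-f*c[1]/-c[2]])
E
python3 - <<'E'
import cv2,numpy as np
from h import *
t=cv2.imread("pics/top0.png");s=cv2.imread("pics/scene0.png")
a=cv2.resize(t[200:320,220:380],None,fx=5,fy=5,interpolation=cv2.INTER_CUBIC)
b=cv2.resize(s[195:320,215:375],None,fx=4.8,fy=4.8,interpolation=cv2.INTER_CUBIC)
cv2.imwrite("pics/topc.png",a);cv2.imwrite("pics/scenec.png",b)
E
```

```text
(no output)
```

View pics/topc.png

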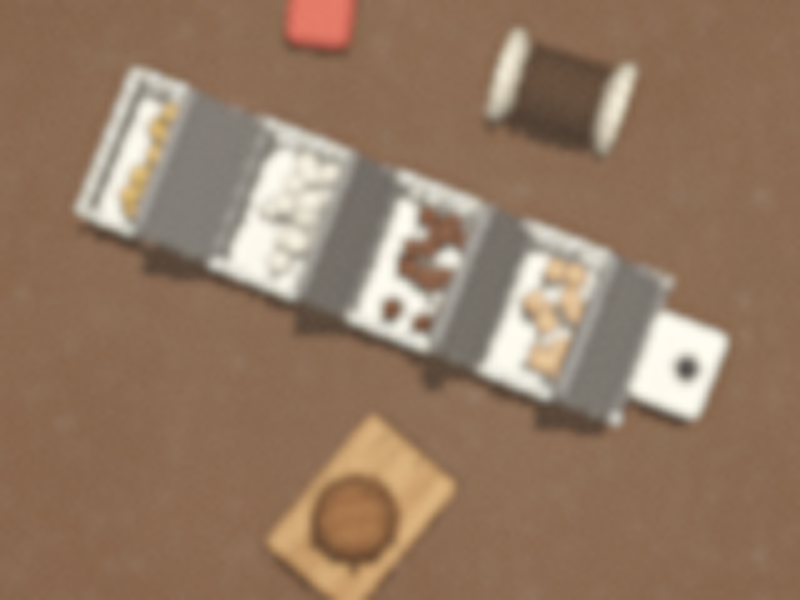

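View pics/scenec.png

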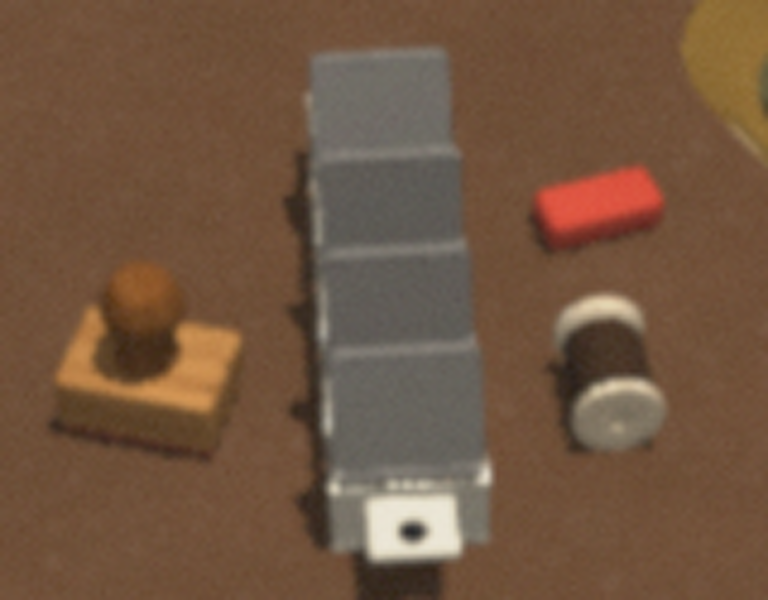

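The crops show the tab end corners at about (728,340) and (692,421) in the top crop. The far rim corners are at (137,67) and (77,212). All four lids are open, and the bystanders are well off the centreline.

```bash
python3 - <<'E'
from h import *
from plant import status
T=lambda x,y:(220+x/5-.4,200+y/5-.4); S=lambda x,y:(215+x/4.8-.4,195+y/4.8-.4)
pl=lambda n,c,z:plane(n,*c,z)
tab=(pl("top",T(728,340),.023)+pl("top",T(692,421),.023))/2
far=(pl("top",T(137,67),.027)+pl("top",T(77,212),.027))/2
hole=pl("top",T(686,368),.023); hs=pl("scene",S(413,531),.023)
ts=(pl("scene",S(368,560),.023)+pl("scene",S(460,556),.023))/2
d=far-tab; L=np.linalg.norm(d[:2]); u=d[:2]/L
print("tab",tab,"tabscene",ts,"far",far,"L",L,"ang",np.degrees(np.arctan2(u[1],u[0])))
print("hole",hole,hs)
o=(tab[:2]+108/194*d[:2]); print("origin",o)
for x in(-.118,.1): print(x,o+u*x)
R=lambda c:pl("top",T(*c),0)[:2]
n=np.array([-u[1],u[0]])
for k,c in dict(stamp=(375,415),knob=(355,518),spool=(490,120),spool2=(605,152),eraser=(318,48)).items():
    r=R(c)-o; print(k,r@u,r@n)
# tool turn: yaw of tool x now
q=status.state()["tool_rot"]; w,x,y,z=q
print("toolx yaw",np.degrees(np.arctan2(2*(x*y+w*z),1-2*(y*y+z*z))))
E
```

```text
tab [ 0.42817413 -0.29337096  0.023     ] tabscene [ 0.43012055 -0.29342179  0.023     ] far [ 0.50311428 -0.11563599  0.027     ] L 0.19288790234826544 ang 67.13777164665801
hole [ 0.43199655 -0.28634202  0.023     ] [ 0.43421438 -0.28444057  0.023     ]
origin [ 0.46989339 -0.19442572]
-0.118 [ 0.42404843 -0.30315584]
0.1 [ 0.50874505 -0.10228155]
stamp -0.017713787085127303 0.047258734891970765
knob -0.023731576940658496 0.07846259957884968
spool -0.016772657206536538 -0.049396440233178046
spool2 -0.05312276387474542 -0.05329346086229014
eraser 0.040555415977317405 -0.05045205870505946
toolx yaw 14.887655907544968
```

Call:
{"name": "carry_out", "arguments": {"series": [{"wz":-0.083},{"wz":-0.083},{"wz":-0.083},{"wz":-0.083},{"wz":-0.083},{"wz":-0.083},{"wz":-0.083},{}], "gripper": 0}}

```text
invalid input
```

Call:
{"name": "carry_out", "arguments": {"series": [{"dx":0.2,"dy":0.09},{"dx":0.2,"dy":0.09},{"dx":0.2,"dy":0.09},{"dx":0.2,"dy":0.09},{"dx":0.2,"dy":0.09},{"dx":0.2,"dy":0.09},{"dx":0.2,"dy":0.09},{"dx":0.2,"dy":0.09}]}}

```text
invalid input
```

Call:
{"name": "carry_out", "arguments": {"series": [{"dx":0.12,"dy":0.06,"dz":0.1},{"dz":0.1},{},{},{}]}}

```text
invalid input
```

```bash
cat > st.py <<'E'
from h import *
from plant import status
s=status.state()
u=np.array([.3887,.9214]);n=np.array([u[1],-u[0]])
r=s["ee_pos"][:2]-[.471,-.194]
from scipy.spatial.transform import Rotation as Ro
R=Ro.from_quat(s["tool_rot"],scalar_first=True).as_matrix()
print(s["time_s"],"org x,tool y,z mm",np.round([r@u*1e3,r@n*1e3,s["ee_pos"][2]*1e3],1),"F",s["ft_force"].round(1),"toolx yaw",np.degrees(np.arctan2(R[1,0],R[0,0])).round(2),"z",R[:,2].round(3),"w",s["gripper_width"])
E
python3 st.py
```

```text
0.1 org x,tool y,z mm [-458.4 -157.6  184.1] F [-0.   0.4  0. ] toolx yaw 14.89 z [-0.     0.002 -1.   ] w 1.000861987453684
```

All three calls were refused and nothing moved. Rows probably need all six numbers, so I'll give them in full.

Call:
{"name": "carry_out", "arguments": {"series": [{"dx":0,"dy":0,"dz":0,"wx":0,"wy":0,"wz":-0.083},{"dx":0,"dy":0,"dz":0,"wx":0,"wy":0,"wz":-0.083},{"dx":0,"dy":0,"dz":0,"wx":0,"wy":0,"wz":-0.083},{"dx":0,"dy":0,"dz":0,"wx":0,"wy":0,"wz":-0.083},{"dx":0,"dy":0,"dz":0,"wx":0,"wy":0,"wz":-0.083},{"dx":0,"dy":0,"dz":0,"wx":0,"wy":0,"wz":-0.083},{"dx":0,"dy":0,"dz":0,"wx":0,"wy":0,"wz":-0.083},{"dx":0,"dy":0,"dz":0,"wx":0,"wy":0,"wz":0}], "gripper": 0}}

```text
time_s: 0.9
ee_pos: [0.1477, -0.5553, 0.1845]
tool_rot: [-0.0, 0.833, 0.553, 0.0]
ft_force: [-0.2, 0.2, 0.9]
gripper_width: 0.327
finger_force: 0.0
```

Call:
{"name": "carry_out", "arguments": {"series": [{"dx":0.2,"dy":0.09,"dz":0,"wx":0,"wy":0,"wz":0},{"dx":0.2,"dy":0.09,"dz":0,"wx":0,"wy":0,"wz":0},{"dx":0.2,"dy":0.09,"dz":0,"wx":0,"wy":0,"wz":0},{"dx":0.2,"dy":0.09,"dz":0,"wx":0,"wy":0,"wz":0},{"dx":0.2,"dy":0.09,"dz":0,"wx":0,"wy":0,"wz":0},{"dx":0.2,"dy":0.09,"dz":0,"wx":0,"wy":0,"wz":0},{"dx":0.2,"dy":0.09,"dz":0,"wx":0,"wy":0,"wz":0},{"dx":0.2,"dy":0.09,"dz":0,"wx":0,"wy":0,"wz":0}]}}

```text
time_s: 1.7
ee_pos: [0.4056, -0.3151, 0.1849]
tool_rot: [0.0, 0.834, 0.552, -0.0]
ft_force: [-0.8, -0.1, 0.4]
gripper_width: 0.006
finger_force: 0.0
```

Call:
{"name": "carry_out", "arguments": {"series": [{"dx":0.13,"dy":0.065,"dz":0.1,"wx":0,"wy":0,"wz":0},{"dx":0,"dy":0,"dz":0.2,"wx":0,"wy":0,"wz":0},{"dx":0,"dy":0,"dz":0,"wx":0,"wy":0,"wz":0},{"dx":0,"dy":0,"dz":0,"wx":0,"wy":0,"wz":0},{"dx":0,"dy":0,"dz":0,"wx":0,"wy":0,"wz":0}]}}

```text
time_s: 2.2
ee_pos: [0.4271, -0.2991, 0.1269]
tool_rot: [0.001, 0.834, 0.552, 0.0]
ft_force: [0.4, -0.3, 1.1]
gripper_width: 0.004
finger_force: 0.0
```

```bash
python3 st.py; python3 - <<'E'
from plant import eyes
import cv2
t=eyes.snapshot("scene")[195-60:320+30,215-40:375+40,::-1]
cv2.imwrite("pics/s1.png",cv2.resize(t,None,fx=2.7,fy=2.7,interpolation=cv2.INTER_CUBIC))
E
```

```text
2.2 org x,tool y,z mm [-113.9    0.4  126.9] F [ 0.4 -0.3  1.1] toolx yaw 67.06 z [ 0.002 -0.002 -1.   ] w 0.003858535269895104
```

View pics/s1.png

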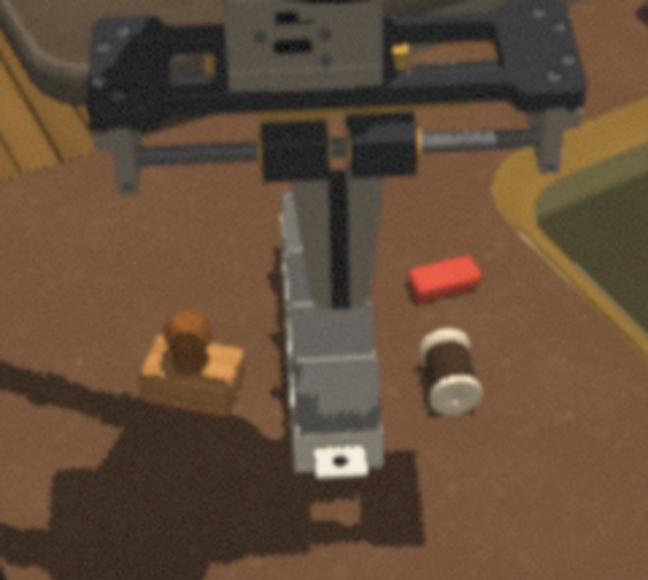

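The fingers hang centred over the tab line, and the tab hole is at (340,461) in this crop. The body clears the bystanders, so I'll descend.

Call:
{"name": "carry_out", "arguments": {"series": [{"dx":0,"dy":0,"dz":0.17,"wx":0,"wy":0,"wz":0},{"dx":0,"dy":0,"dz":0.17,"wx":0,"wy":0,"wz":0},{"dx":0,"dy":0,"dz":0.09,"wx":0,"wy":0,"wz":0},{"dx":0,"dy":0,"dz":0,"wx":0,"wy":0,"wz":0},{"dx":0,"dy":0,"dz":0,"wx":0,"wy":0,"wz":0},{"dx":0,"dy":0,"dz":0,"wx":0,"wy":0,"wz":0}]}}

```text
time_s: 2.85
ee_pos: [0.4278, -0.2993, 0.0413]
tool_rot: [0.002, 0.833, 0.553, 0.0]
ft_force: [0.2, -0.1, 0.1]
gripper_width: 0.003
finger_force: 0.0
```

```bash
python3 st.py
```

```text
2.85 org x,tool y,z mm [-113.8    1.2   41.3] F [ 0.2 -0.1  0.1] toolx yaw 67.14 z [ 0.003 -0.003 -1.   ] w 0.0029772578270140064
```

Call:
{"name": "carry_out", "arguments": {"series": [{"dx":0.03,"dy":-0.002,"dz":0,"wx":0,"wy":0,"wz":0},{"dx":0.03,"dy":-0.002,"dz":0,"wx":0,"wy":0,"wz":0},{"dx":0.03,"dy":-0.002,"dz":0,"wx":0,"wy":0,"wz":0},{"dx":0.03,"dy":0,"dz":0,"wx":0,"wy":0,"wz":0},{"dx":0.03,"dy":0,"dz":0.008,"wx":0,"wy":0,"wz":0},{"dx":0.03,"dy":0,"dz":0.008,"wx":0,"wy":0,"wz":0},{"dx":0.03,"dy":0,"dz":0.008,"wx":0,"wy":0,"wz":0},{"dx":0.03,"dy":0,"dz":0.008,"wx":0,"wy":0,"wz":0}]}}

```text
time_s: 3.65
ee_pos: [0.4443, -0.2525, 0.0324]
tool_rot: [-0.0, 0.833, 0.553, -0.0]
ft_force: [0.7, 0.6, 0.6]
gripper_width: 0.004
finger_force: 0.0
```

```bash
python3 st.py
```

```text
3.65 org x,tool y,z mm [-64.3  -1.9  32.4] F [0.7 0.6 0.6] toolx yaw 67.18 z [-0.  0. -1.] w 0.0038152986676027716
```

Call:
{"name": "carry_out", "arguments": {"series": [{"dx":0.03,"dy":0.002,"dz":0,"wx":0,"wy":0,"wz":0},{"dx":0.03,"dy":0.002,"dz":-0.03,"wx":0,"wy":0,"wz":0},{"dx":0.03,"dy":0.002,"dz":0,"wx":0,"wy":0,"wz":0},{"dx":0.03,"dy":0,"dz":0.006,"wx":0,"wy":0,"wz":0},{"dx":0.03,"dy":0,"dz":0.006,"wx":0,"wy":0,"wz":0},{"dx":0.03,"dy":0,"dz":0.006,"wx":0,"wy":0,"wz":0},{"dx":0.03,"dy":0,"dz":0.006,"wx":0,"wy":0,"wz":0},{"dx":0.03,"dy":0,"dz":0.006,"wx":0,"wy":0,"wz":0}]}}

```text
time_s: 4.45
ee_pos: [0.4639, -0.2087, 0.0324]
tool_rot: [-0.0, 0.833, 0.553, -0.0]
ft_force: [-0.1, 0.1, 0.3]
gripper_width: 0.006
finger_force: 0.0
```

```bash
python3 st.py; python3 - <<'E'
from plant import eyes
import cv2
t=eyes.snapshot("scene")[195-60:320+30,215-40:375+40,::-1]
cv2.imwrite("pics/s2.png",cv2.resize(t,None,fx=2.7,fy=2.7,interpolation=cv2.INTER_CUBIC))
E
```

```text
4.45 org x,tool y,z mm [-16.3  -0.8  32.4] F [-0.1  0.1  0.3] toolx yaw 67.17 z [-0.  0. -1.] w 0.005909307890039676
```

View pics/s2.png

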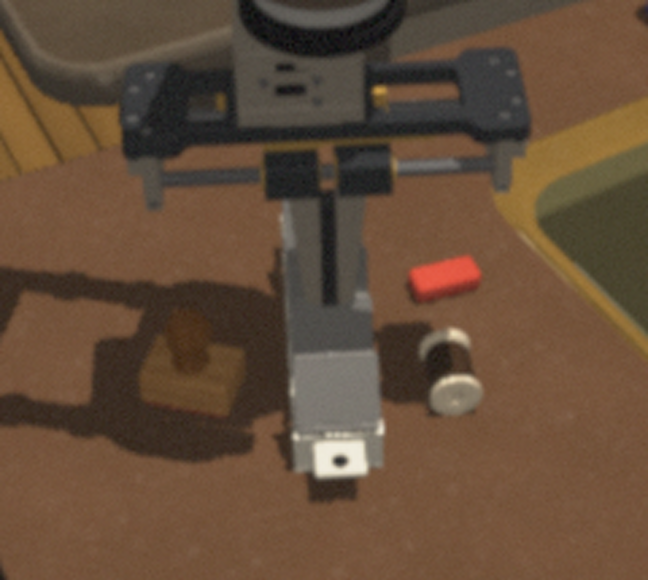

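The organiser hasn't moved: the tab hole is still at (340,461). I need to check that the lid 0 edge at v≈352 is consistent with shut.

```bash
python3 - <<'E'
from h import *
u=np.array([.3887,.9214]);o=np.array([.471,-.194])
c=lambda x,z:(proj("scene",[*(o+u*x/1e3),z/1e3])-[175,135])*2.7
print("hole",c(-100,23))
for k,h in enumerate((-83.5,-41.5,.5)):
  for a in(0,.1,.3,.9): print(k,a,c(h+39*np.cos(a)-2*np.sin(a),30+39*np.sin(a)+2*np.cos(a)).round())
E
```

```text
hole [337.01885992 463.36598401]
0 0 [331. 371.]
0 0.1 [331. 366.]
0 0.3 [331. 359.]
0 0.9 [332. 355.]
1 0 [327. 314.]
1 0.1 [327. 310.]
1 0.3 [327. 302.]
1 0.9 [327. 296.]
2 0 [323. 261.]
2 0.1 [323. 257.]
2 0.3 [323. 249.]
2 0.9 [323. 242.]
```

```bash
python3 - <<'E'
from h import *
from plant import eyes
import cv2
u=np.array([.3887,.9214]);o=np.array([.471,-.194])
c=lambda x,z:(proj("scene",[*(o+u*x/1e3),z/1e3])-[175,135])*2.7
print("s1 rear tip",c(-124,127),"now rear tip",c(-26,32.4), "now rear if z45",c(-26,45))
t=cv2.imread("pics/s2.png")[180:480,260:400]
t2=cv2.imread("pics/s1.png")[180:480,260:400]
tp=eyes.snapshot("top")[200:320,220:380,::-1]
i=np.hstack([t2,t,cv2.resize(tp,(400,300),interpolation=cv2.INTER_CUBIC)])
cv2.imwrite("pics/c2.png",cv2.resize(i,(800,352),interpolation=cv2.INTER_CUBIC))
E
```

```text
s1 rear tip [337.25042368 357.14052687] now rear tip [328.93250516 344.88844271] now rear if z45 [328.56155284 328.44713285]
```

View pics/c2.png

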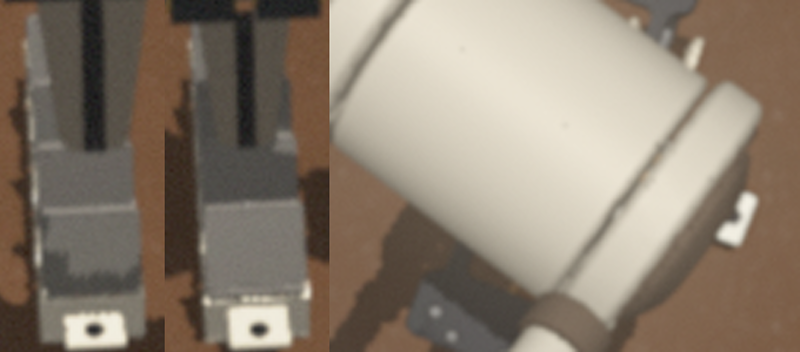

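The finger ends near v=302–307 in these crops, but the reported TCP projects to v=345–357. So the real tips may be higher than reported, and there was almost no force. I'll check whether the pixels under the visible finger end differ from the first picture.

```bash
python3 - <<'E'
import cv2,numpy as np
s0=cv2.imread("pics/scene0.png")[135:350,175:415]
r=cv2.resize(s0,None,fx=2.7,fy=2.7,interpolation=cv2.INTER_CUBIC)
for n in("s1","s2"):
    s=cv2.imread(f"pics/{n}.png")
    print(n)
    for v in range(270,430,8):
        f=lambda i:[int(i[v:v+8,a:a+12].mean()) for a in(292,304,316,328,340,352,364)]
        print(v,f(r),f(s))
s=cv2.imread("pics/s2.png");z=[cv2.resize(i[160:460,270:400],None,fx=2,fy=2,interpolation=cv2.INTER_CUBIC) for i in(r,cv2.imread("pics/s1.png"),s)]
cv2.imwrite("pics/cmp.png",np.hstack(z))
E
```

```text
s1
270 [90, 89, 89, 90, 89, 89, 84] [97, 83, 79, 41, 43, 79, 81]
278 [89, 89, 89, 90, 89, 88, 85] [97, 85, 78, 43, 42, 79, 83]
286 [89, 88, 88, 88, 88, 89, 84] [96, 85, 79, 45, 43, 79, 82]
294 [93, 96, 97, 99, 102, 106, 98] [101, 94, 79, 46, 44, 79, 88]
302 [109, 110, 107, 104, 102, 101, 92] [117, 113, 85, 56, 55, 87, 96]
310 [91, 92, 91, 90, 90, 91, 88] [98, 100, 97, 94, 94, 98, 95]
318 [93, 92, 92, 91, 90, 91, 88] [100, 99, 99, 98, 98, 98, 95]
326 [94, 90, 91, 91, 91, 91, 88] [101, 99, 99, 98, 98, 98, 95]
334 [94, 91, 91, 91, 91, 91, 89] [102, 98, 98, 98, 98, 98, 95]
342 [96, 90, 91, 90, 90, 90, 90] [102, 98, 98, 97, 97, 97, 97]
350 [96, 95, 98, 101, 105, 106, 111] [104, 104, 105, 109, 112, 114, 119]
358 [109, 112, 111, 109, 108, 105, 102] [103, 121, 119, 118, 117, 113, 111]
366 [97, 98, 99, 98, 98, 97, 98] [83, 106, 106, 106, 106, 106, 105]
374 [105, 99, 99, 97, 97, 98, 97] [97, 107, 106, 105, 106, 105, 105]
382 [108, 98, 98, 97, 98, 98, 97] [109, 106, 106, 105, 106, 106, 106]
390 [113, 98, 99, 98, 98, 97, 98] [109, 94, 103, 105, 106, 106, 105]
398 [113, 97, 98, 98, 97, 97, 97] [9
[... 871 characters left out ...]
5, 98, 101, 105, 106, 111] [99, 106, 111, 119, 116, 119, 119]
358 [109, 112, 111, 109, 108, 105, 102] [116, 121, 119, 119, 119, 119, 117]
366 [97, 98, 99, 98, 98, 97, 98] [116, 120, 120, 120, 120, 119, 118]
374 [105, 99, 99, 97, 97, 98, 97] [120, 120, 119, 118, 118, 118, 118]
382 [108, 98, 98, 97, 98, 98, 97] [126, 119, 119, 118, 118, 118, 117]
390 [113, 98, 99, 98, 98, 97, 98] [126, 118, 119, 118, 117, 117, 117]
398 [113, 97, 98, 98, 97, 97, 97] [114, 119, 118, 118, 118, 117, 117]
406 [95, 98, 97, 98, 97, 96, 97] [109, 118, 117, 117, 116, 117, 116]
414 [91, 97, 98, 97, 97, 98, 99] [107, 118, 117, 115, 117, 117, 116]
422 [105, 103, 111, 114, 111, 107, 112] [105, 119, 123, 120, 119, 118, 123]
```

View pics/cmp.png

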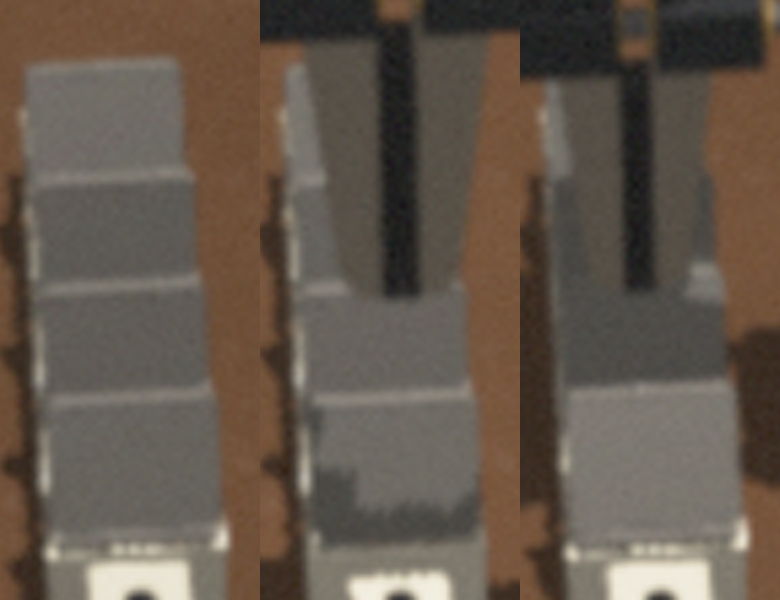

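Compared with the first picture, lid 0 is only partly folded: it is brighter but its edge is still at v≈352. The visible finger end is about 20–35 mm above the reported TCP. No lid is shut yet. I'll rise, go back past the tab end and find the true tip height by touching the bare desk, then start the real stroke.

Call:
{"name": "carry_out", "arguments": {"series": [{"dx":0,"dy":0,"dz":-0.2,"wx":0,"wy":0,"wz":0},{"dx":0,"dy":0,"dz":0,"wx":0,"wy":0,"wz":0},{"dx":-0.22,"dy":0.002,"dz":0,"wx":0,"wy":0,"wz":0},{"dx":-0.22,"dy":0.002,"dz":0,"wx":0,"wy":0,"wz":0},{"dx":-0.22,"dy":0,"dz":0,"wx":0,"wy":0,"wz":0},{"dx":0,"dy":0,"dz":0,"wx":0,"wy":0,"wz":0},{"dx":0,"dy":0,"dz":0.2,"wx":0,"wy":0,"wz":0},{"dx":0,"dy":0,"dz":0,"wx":0,"wy":0,"wz":0}]}}

```text
time_s: 5.35
ee_pos: [0.4106, -0.3274, 0.028]
tool_rot: [-0.005, 0.833, 0.553, -0.0]
ft_force: [-1.1, 1.3, -0.6]
gripper_width: 0.004
finger_force: 0.0
```

```bash
python3 st.py; python3 - <<'E'
from plant import eyes
import cv2
from h import *
t=eyes.snapshot("scene");cv2.imwrite("pics/s3raw.png",t[:,:,::-1]);T=eyes.snapshot("top")
a=cv2.resize(t[185:345,225:385,::-1],(400,400),interpolation=cv2.INTER_CUBIC)
b=cv2.resize(T[200:330,240:370,::-1],(400,400),interpolation=cv2.INTER_CUBIC)
cv2.imwrite("pics/s3.png",np.hstack([a,b]))
u=np.array([.3887,.9214]);o=np.array([.471,-.194])
for z in(32,42,52,62): print(z,[((proj("scene",[*(o+u*x/1e3),z/1e3])-[225,185])*2.5).round() for x in(-158,-148)])
E
```

```text
5.35 org x,tool y,z mm [-146.4   -3.8   28. ] F [-1.1  1.3 -0.6] toolx yaw 67.14 z [-0.006  0.008 -1.   ] w 0.003730369906550069
32 [array([193., 380.]), array([192., 364.])]
42 [array([193., 368.]), array([192., 353.])]
52 [array([193., 356.]), array([192., 341.])]
62 [array([193., 344.]), array([192., 328.])]
```

View pics/s3.png

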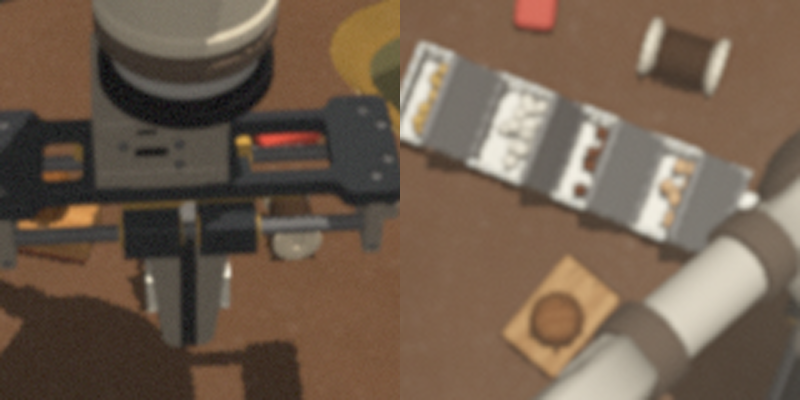

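The tip shows at (188,345) in the left crop, about 20 mm higher than reported. The right half confirms lids 0 and 1 are part-folded and everything else is undisturbed. Now I'll probe the desk.

Call:
{"name": "carry_out", "arguments": {"series": [{"dx":0,"dy":0,"dz":0.06,"wx":0,"wy":0,"wz":0},{"dx":0,"dy":0,"dz":0.06,"wx":0,"wy":0,"wz":0},{"dx":0,"dy":0,"dz":0,"wx":0,"wy":0,"wz":0},{"dx":0,"dy":0,"dz":0,"wx":0,"wy":0,"wz":0}]}}

```text
time_s: 5.85
ee_pos: [0.4134, -0.3308, 0.0084]
tool_rot: [-0.0, 0.833, 0.553, -0.0]
ft_force: [0.1, -1.1, -0.4]
gripper_width: 0.005
finger_force: 0.0
```

Call:
{"name": "carry_out", "arguments": {"series": [{"dx":0,"dy":0,"dz":0.015,"wx":0,"wy":0,"wz":0},{"dx":0,"dy":0,"dz":0,"wx":0,"wy":0,"wz":0}]}}

```text
time_s: 6.05
ee_pos: [0.4134, -0.3312, 0.0056]
tool_rot: [0.0, 0.833, 0.553, 0.0]
ft_force: [0.0, -0.1, 0.4]
gripper_width: 0.006
finger_force: 0.0
```

Call:
{"name": "carry_out", "arguments": {"series": [{"dx":0,"dy":0,"dz":0.015,"wx":0,"wy":0,"wz":0},{"dx":0,"dy":0,"dz":0,"wx":0,"wy":0,"wz":0}]}}

```text
time_s: 6.25
ee_pos: [0.4132, -0.331, 0.0023]
tool_rot: [-0.0, 0.833, 0.553, -0.0]
ft_force: [-0.6, 0.4, 0.4]
gripper_width: 0.004
finger_force: 0.0
```

Call:
{"name": "carry_out", "arguments": {"series": [{"dx":0,"dy":0,"dz":0.02,"wx":0,"wy":0,"wz":0},{"dx":0,"dy":0,"dz":0,"wx":0,"wy":0,"wz":0}]}}

```text
time_s: 6.45
ee_pos: [0.4131, -0.3308, -0.002]
tool_rot: [-0.0, 0.833, 0.553, -0.0]
ft_force: [-0.0, 0.0, -0.3]
gripper_width: 0.001
finger_force: 0.0
```

Reported z is below the desk with no force, so the tip really is higher than reported. I'll keep probing.

Call:
{"name": "carry_out", "arguments": {"series": [{"dx":0,"dy":0,"dz":0.02,"wx":0,"wy":0,"wz":0},{"dx":0,"dy":0,"dz":0.02,"wx":0,"wy":0,"wz":0},{"dx":0,"dy":0,"dz":0,"wx":0,"wy":0,"wz":0}]}}

```text
time_s: 6.75
ee_pos: [0.4129, -0.3306, -0.0102]
tool_rot: [-0.001, 0.833, 0.553, -0.0]
ft_force: [-0.9, 0.0, -0.5]
gripper_width: 0.006
finger_force: 0.0
```

Call:
{"name": "carry_out", "arguments": {"series": [{"dx":0,"dy":0,"dz":0.015,"wx":0,"wy":0,"wz":0},{"dx":0,"dy":0,"dz":0,"wx":0,"wy":0,"wz":0}]}}

```text
time_s: 6.95
ee_pos: [0.4132, -0.3309, -0.0128]
tool_rot: [-0.0, 0.833, 0.553, -0.0]
ft_force: [-0.6, -0.4, 0.6]
gripper_width: 0.005
finger_force: 0.0
```

Call:
{"name": "carry_out", "arguments": {"series": [{"dx":0,"dy":0,"dz":0.015,"wx":0,"wy":0,"wz":0},{"dx":0,"dy":0,"dz":0,"wx":0,"wy":0,"wz":0}]}}

```text
time_s: 7.15
ee_pos: [0.4132, -0.3309, -0.0158]
tool_rot: [-0.0, 0.833, 0.553, -0.0]
ft_force: [0.6, -0.4, -0.9]
gripper_width: 0.001
finger_force: 0.0
```

Call:
{"name": "carry_out", "arguments": {"series": [{"dx":0,"dy":0,"dz":0.01,"wx":0,"wy":0,"wz":0},{"dx":0,"dy":0,"dz":0,"wx":0,"wy":0,"wz":0}]}}

```text
time_s: 7.35
ee_pos: [0.4132, -0.331, -0.0177]
tool_rot: [-0.0, 0.833, 0.553, -0.0]
ft_force: [-0.3, 0.1, 0.6]
gripper_width: 0.006
finger_force: 0.0
```

Call:
{"name": "carry_out", "arguments": {"series": [{"dx":0,"dy":0,"dz":0.01,"wx":0,"wy":0,"wz":0},{"dx":0,"dy":0,"dz":0,"wx":0,"wy":0,"wz":0}]}}

```text
time_s: 7.55
ee_pos: [0.4133, -0.3311, -0.0196]
tool_rot: [-0.0, 0.833, 0.553, -0.0]
ft_force: [-0.4, 0.2, -0.6]
gripper_width: 0.007
finger_force: 0.0
```

Call:
{"name": "carry_out", "arguments": {"series": [{"dx":0,"dy":0,"dz":0.01,"wx":0,"wy":0,"wz":0},{"dx":0,"dy":0,"dz":0,"wx":0,"wy":0,"wz":0}]}}

```text
time_s: 7.75
ee_pos: [0.4133, -0.331, -0.0216]
tool_rot: [-0.0, 0.833, 0.553, -0.0]
ft_force: [-1.0, 0.5, -0.2]
gripper_width: 0.004
finger_force: 0.0
```

Call:
{"name": "carry_out", "arguments": {"series": [{"dx":0,"dy":0,"dz":0.01,"wx":0,"wy":0,"wz":0},{"dx":0,"dy":0,"dz":0,"wx":0,"wy":0,"wz":0}]}}

```text
time_s: 7.95
ee_pos: [0.4133, -0.331, -0.0237]
tool_rot: [-0.0, 0.833, 0.553, -0.0]
ft_force: [-0.0, -0.4, 0.7]
gripper_width: 0.005
finger_force: 0.0
```

Call:
{"name": "carry_out", "arguments": {"series": [{"dx":0,"dy":0,"dz":0.01,"wx":0,"wy":0,"wz":0},{"dx":0,"dy":0,"dz":0,"wx":0,"wy":0,"wz":0}]}}

```text
time_s: 8.15
ee_pos: [0.4132, -0.331, -0.0257]
tool_rot: [-0.0, 0.833, 0.553, -0.0]
ft_force: [-0.7, -0.0, 0.1]
gripper_width: 0.003
finger_force: 0.0
```

```bash
python3 st.py; python3 - <<'E'
from plant import eyes
import cv2
from h import *
t=eyes.snapshot("scene")[:,:,::-1];cv2.imwrite("pics/s4raw.png",t)
s3=cv2.imread("pics/s3raw.png")
for n,i in(("s3",s3),("s4",t)):
  g=i.mean(2);print(n)
  for v in range(300,350,2): print(v,g[v:v+2,286:316:2].mean(0).astype(int))
u=np.array([.3887,.9214]);o=np.array([.471,-.194])
for x in(-158,-148):print(x,proj("scene",[*(o+u*x/1e3),0]),proj("scene",[*(o+u*x/1e3),.01]))
E
```

```text
8.15 org x,tool y,z mm [-148.7    0.   -25.7] F [-0.7 -0.   0.1] toolx yaw 67.18 z [-0.  0. -1.] w 0.003137575358479301
s3
300 [107  81  79  81  80  71  37  30  36  76  80  80  80  84 116]
302 [112  82  81  80  81  69  34  33  40  74  79  77  81  86 118]
304 [114  84  80  80  79  71  37  31  35  75  81  78  80  90 119]
306 [124  89  79  79  79  68  32  33  37  73  80  81  82  89 126]
308 [127  89  79  79  79  73  34  30  36  75  80  80  79  85  94]
310 [93 76 80 79 80 71 37 28 38 77 80 80 80 86 90]
312 [84 77 80 83 82 72 36 32 37 75 82 78 79 87 87]
314 [62 78 78 79 81 70 33 32 37 73 79 80 80 85 89]
316 [51 61 75 80 80 74 36 30 40 73 79 78 83 89 88]
318 [45 50 72 78 78 73 38 35 37 71 78 78 83 89 89]
320 [49 45 62 79 78 72 35 36 37 75 80 83 86 90 89]
322 [44 48 49 61 69 67 42 49 53 81 85 88 90 93 91]
324 [45 45 46 48 52 48 45 64 76 79 84 81 84 80 79]
326 [46 47 46 48 46 46 46 49 59 55 57 53 50 47 48]
328 [46 51 45 48 48 47 50 48 48 48 48 48 44 47 51]
330 [44 41 47 49 44 47 45 52 60 60 60 62 66 65 62]
332 [47 44 48 45 46 46 47 54 82 87 91 88 90 89 87]
334 [46 49 47 45 44 44 46 51 78 91 
[... 1117 characters left out ...]
3 45 73 76 75 75]
328 [47 46 60 75 74 74 73 58 25 27 46 72 76 75 72]
330 [41 46 55 76 75 76 74 59 31 31 48 74 75 76 75]
332 [45 41 46 72 76 77 75 59 32 25 45 73 73 74 76]
334 [43 44 45 69 75 77 76 56 34 26 45 74 76 76 75]
336 [47 46 44 66 76 76 76 57 27 28 46 75 75 77 76]
338 [44 44 44 62 75 74 75 61 32 30 46 74 76 76 80]
340 [44 46 41 57 76 77 75 64 28 28 46 75 74 77 82]
342 [46 45 41 52 73 75 76 65 31 28 44 73 75 76 82]
344 [45 43 47 45 68 73 77 66 25 18 45 74 76 74 83]
346 [42 44 47 44 62 75 74 64 30 33 48 73 73 71 81]
348 [44 41 44 47 50 59 70 60 31 36 46 61 59 50 66]
-158 [302.52078724 351.6128441 ] [302.45227293 347.1389721 ]
-148 [302.07174018 345.4247531 ] [301.99992129 340.93665641]
```

The tip rows (323, now about 349) put the tip roughly 5–7 mm above the desk, so the offset is about 30–33 mm. I'll continue in small steps.

Call:
{"name": "carry_out", "arguments": {"series": [{"dx":0,"dy":0,"dz":0.01,"wx":0,"wy":0,"wz":0},{"dx":0,"dy":0,"dz":0,"wx":0,"wy":0,"wz":0}]}}

```text
time_s: 8.4
ee_pos: [0.4132, -0.331, -0.0277]
tool_rot: [-0.0, 0.833, 0.553, -0.0]
ft_force: [0.3, -1.1, -0.0]
gripper_width: 0.002
finger_force: 0.0
```

Call:
{"name": "carry_out", "arguments": {"series": [{"dx":0,"dy":0,"dz":0.008,"wx":0,"wy":0,"wz":0},{"dx":0,"dy":0,"dz":0,"wx":0,"wy":0,"wz":0}]}}

```text
time_s: 8.6
ee_pos: [0.4134, -0.3312, -0.0291]
tool_rot: [-0.0, 0.833, 0.553, 0.0]
ft_force: [-0.4, 0.2, 0.1]
gripper_width: 0.006
finger_force: 0.0
```

Call:
{"name": "carry_out", "arguments": {"series": [{"dx":0,"dy":0,"dz":0.008,"wx":0,"wy":0,"wz":0},{"dx":0,"dy":0,"dz":0,"wx":0,"wy":0,"wz":0}]}}

```text
time_s: 8.8
ee_pos: [0.4134, -0.3312, -0.0292]
tool_rot: [-0.0, 0.833, 0.553, -0.0]
ft_force: [-3.0, 4.2, 11.9]
gripper_width: 0.004
finger_force: 6.1
```

Contact came at reported z = -29.2 mm, so the true tip height is reported z + 29 mm. I'll rise to a true height of about 40 mm and approach over the tab.

Call:
{"name": "carry_out", "arguments": {"series": [{"dx":0,"dy":0,"dz":-0.21,"wx":0,"wy":0,"wz":0},{"dx":0,"dy":0,"dz":0,"wx":0,"wy":0,"wz":0},{"dx":0.1,"dy":0,"dz":0,"wx":0,"wy":0,"wz":0},{"dx":0.07,"dy":0,"dz":0,"wx":0,"wy":0,"wz":0},{"dx":0,"dy":0,"dz":0,"wx":0,"wy":0,"wz":0},{"dx":0,"dy":0,"dz":0,"wx":0,"wy":0,"wz":0},{"dx":0,"dy":0,"dz":0,"wx":0,"wy":0,"wz":0}]}}

```text
time_s: 9.5
ee_pos: [0.4264, -0.3002, 0.0112]
tool_rot: [-0.0, 0.833, 0.553, -0.0]
ft_force: [0.4, -0.5, 1.0]
gripper_width: 0.004
finger_force: 0.0
```

```bash
python3 st.py
```

```text
9.5 org x,tool y,z mm [-115.2    0.2   11.2] F [ 0.4 -0.5  1. ] toolx yaw 67.17 z [-0. -0. -1.] w 0.004038730144628494
```

Call:
{"name": "carry_out", "arguments": {"series": [{"dx":0.03,"dy":0,"dz":0,"wx":0,"wy":0,"wz":0},{"dx":0.03,"dy":0,"dz":0,"wx":0,"wy":0,"wz":0},{"dx":0.03,"dy":0,"dz":0,"wx":0,"wy":0,"wz":0},{"dx":0.03,"dy":0,"dz":0,"wx":0,"wy":0,"wz":0},{"dx":0.03,"dy":0,"dz":0.007,"wx":0,"wy":0,"wz":0},{"dx":0.03,"dy":0,"dz":0.008,"wx":0,"wy":0,"wz":0},{"dx":0.03,"dy":0,"dz":0.007,"wx":0,"wy":0,"wz":0},{"dx":0.03,"dy":0,"dz":0.008,"wx":0,"wy":0,"wz":0}]}}

```text
time_s: 10.3
ee_pos: [0.4454, -0.255, 0.0052]
tool_rot: [-0.0, 0.833, 0.553, 0.0]
ft_force: [-0.1, -0.5, 0.1]
gripper_width: 0.007
finger_force: 0.1
```

```bash
python3 st.py
```

```text
10.3 org x,tool y,z mm [-66.2   0.1   5.2] F [-0.1 -0.5  0.1] toolx yaw 67.18 z [-0.  0. -1.] w 0.00657991896749813
```

Call:
{"name": "carry_out", "arguments": {"series": [{"dx":0.03,"dy":0,"dz":0.008,"wx":0,"wy":0,"wz":0},{"dx":0.015,"dy":0,"dz":0.002,"wx":0,"wy":0,"wz":0},{"dx":0,"dy":0,"dz":0,"wx":0,"wy":0,"wz":0}]}}

```text
time_s: 10.6
ee_pos: [0.4487, -0.2468, 0.0032]
tool_rot: [-0.0, 0.833, 0.553, -0.0]
ft_force: [0.2, 0.1, -0.1]
gripper_width: 0.003
finger_force: 0.0
```

```bash
python3 st.py; python3 - <<'E'
from plant import eyes
import cv2
from h import *
t=eyes.snapshot("scene")[:,:,::-1];cv2.imwrite("pics/s5raw.png",t);g=t.mean(2)
u=np.array([.3887,.9214]);o=np.array([.471,-.194])
for x in(-83.5,-66,-55,-44.5):print(x,proj("scene",[*(o+u*x/1e3),.032]))
for v in range(252,300,2): print(v,g[v:v+2,280:318:2].mean(0).astype(int))
E
```

```text
10.6 org x,tool y,z mm [-57.3   0.    3.2] F [ 0.2  0.1 -0.1] toolx yaw 67.21 z [-0.  0. -1.] w 0.0026650535533596018
-83.5 [299.06061131 293.1454262 ]
-66 [298.35923176 283.63898594]
-55 [297.92884756 277.80559409]
-44.5 [297.5253315  272.33637088]
252 [69 88 77 77 77 79 78 78 50 33 32 63 78 80 80 79 82 87 88]
254 [72 80 77 78 79 78 76 78 49 31 36 63 80 80 78 79 79 86 88]
256 [60 79 78 77 80 79 79 78 48 33 33 59 76 79 79 80 75 84 89]
258 [54 84 78 75 80 78 80 76 52 32 36 62 79 77 81 82 77 86 90]
260 [52 83 79 77 81 78 78 79 56 30 33 63 78 81 80 77 78 87 90]
262 [52 90 78 77 80 79 81 78 55 30 34 62 81 79 80 79 78 87 88]
264 [54 91 79 77 78 80 79 77 54 30 32 59 80 80 80 90 92 91 89]
266 [ 54  92  76  77  78  81  79  77  55  29  34  58  80  77  78  96 113  94
  89]
268 [ 50  86  79  78  77  79  78  77  55  31  30  56  78  79  81 100 121 103
  89]
270 [ 50  89  87  74  76  78  80  79  63  31  31  57  80  79  82 114 149 137
  89]
272 [ 48  88  86  72  74  80  80  79  61  34  33  58  79  79  84 132 144 141
  93]
274 [ 49  78  76  70  69  78  79  76  60  31  29  57  78  79  84 135 142 148

[... 221 characters left out ...]
 56  76  79  85 128 135 126
  76]
282 [49 70 78 68 67 69 72 76 64 46 46 55 72 73 70 89 95 97 94]
284 [44 70 77 68 67 67 67 68 67 64 66 67 68 68 70 71 69 77 89]
286 [49 70 73 70 70 68 69 68 67 68 68 71 67 70 68 70 68 74 87]
288 [48 62 75 67 71 69 69 69 68 71 68 69 70 71 69 70 83 75 92]
290 [ 50  60  74  74  71  72  69  70  68  71  72  73  74  75  75 103 119 105
 105]
292 [ 50  61  85  76  75  73  74  74  72  71  71  73  74  78  80 119 125 134
 184]
294 [ 48  56 104  88  96  92  88  88  90 113 111 126 107 103 106 121 118 165
 203]
296 [ 46  58 115 128 143 132 127 124 125 150 146 160 142 141 144 131 121 130
 126]
298 [ 47  54 112 126 124 134 190 203 213 214 213 212 212 214 214 141 122 122
 106]
```

Lid 0 is shut: its edge is at v≈271 and 272 was predicted. The tip is where expected and there is no force. Continuing.

Call:
{"name": "carry_out", "arguments": {"series": [{"dx":0.03,"dy":0,"dz":-0.03,"wx":0,"wy":0,"wz":0},{"dx":0.03,"dy":0,"dz":0,"wx":0,"wy":0,"wz":0},{"dx":0.03,"dy":0,"dz":0.006,"wx":0,"wy":0,"wz":0},{"dx":0.03,"dy":0,"dz":0.006,"wx":0,"wy":0,"wz":0},{"dx":0.03,"dy":0,"dz":0.006,"wx":0,"wy":0,"wz":0},{"dx":0.03,"dy":0,"dz":0.006,"wx":0,"wy":0,"wz":0},{"dx":0.03,"dy":0,"dz":0.006,"wx":0,"wy":0,"wz":0},{"dx":0,"dy":0,"dz":0,"wx":0,"wy":0,"wz":0}]}}

```text
time_s: 11.45
ee_pos: [0.465, -0.2076, 0.003]
tool_rot: [-0.0, 0.833, 0.554, -0.0]
ft_force: [-0.2, -0.3, 0.3]
gripper_width: 0.009
finger_force: 0.0
```

```bash
python3 st.py
```

```text
11.45 org x,tool y,z mm [-14.9  -0.3   3. ] F [-0.2 -0.3  0.3] toolx yaw 67.23 z [-0.001  0.001 -1.   ] w 0.009039443021753132
```

Call:
{"name": "carry_out", "arguments": {"series": [{"dx":0.03,"dy":0,"dz":-0.03,"wx":0,"wy":0,"wz":0},{"dx":0.03,"dy":0,"dz":0,"wx":0,"wy":0,"wz":0},{"dx":0.03,"dy":0,"dz":0.006,"wx":0,"wy":0,"wz":0},{"dx":0.03,"dy":0,"dz":0.006,"wx":0,"wy":0,"wz":0},{"dx":0.03,"dy":0,"dz":0.006,"wx":0,"wy":0,"wz":0},{"dx":0.03,"dy":0,"dz":0.006,"wx":0,"wy":0,"wz":0},{"dx":0.03,"dy":0,"dz":0.006,"wx":0,"wy":0,"wz":0},{"dx":0,"dy":0,"dz":0,"wx":0,"wy":0,"wz":0}]}}

```text
time_s: 12.25
ee_pos: [0.4813, -0.169, 0.0031]
tool_rot: [-0.0, 0.833, 0.554, -0.0]
ft_force: [0.2, -0.5, 0.1]
gripper_width: 0.001
finger_force: 0.0
```

```bash
python3 st.py
```

```text
12.25 org x,tool y,z mm [27.1 -0.3  3.1] F [ 0.2 -0.5  0.1] toolx yaw 67.23 z [-0.     0.001 -1.   ] w 0.0005576593860684566
```

Call:
{"name": "carry_out", "arguments": {"series": [{"dx":0.03,"dy":0,"dz":-0.03,"wx":0,"wy":0,"wz":0},{"dx":0.03,"dy":0,"dz":0,"wx":0,"wy":0,"wz":0},{"dx":0.03,"dy":0,"dz":0.006,"wx":0,"wy":0,"wz":0},{"dx":0.03,"dy":0,"dz":0.006,"wx":0,"wy":0,"wz":0},{"dx":0.03,"dy":0,"dz":0.006,"wx":0,"wy":0,"wz":0},{"dx":0.03,"dy":0,"dz":0.006,"wx":0,"wy":0,"wz":0},{"dx":0.03,"dy":0,"dz":0.006,"wx":0,"wy":0,"wz":0},{"dx":0.03,"dy":0,"dz":0,"wx":0,"wy":0,"wz":0}]}}

```text
time_s: 13.05
ee_pos: [0.4999, -0.125, 0.0031]
tool_rot: [-0.0, 0.833, 0.553, -0.0]
ft_force: [0.0, -0.3, -0.2]
gripper_width: 0.003
finger_force: 0.0
```

Call:
{"name": "carry_out", "arguments": {"series": [{"dx":0.03,"dy":0,"dz":0,"wx":0,"wy":0,"wz":0},{"dx":0.03,"dy":0,"dz":0,"wx":0,"wy":0,"wz":0},{"dx":0.03,"dy":0,"dz":0,"wx":0,"wy":0,"wz":0},{"dx":0.03,"dy":0,"dz":0,"wx":0,"wy":0,"wz":0},{"dx":0.03,"dy":0,"dz":0,"wx":0,"wy":0,"wz":0},{"dx":0.03,"dy":0,"dz":0,"wx":0,"wy":0,"wz":0},{"dx":0,"dy":0,"dz":0,"wx":0,"wy":0,"wz":0}]}}

```text
time_s: 13.75
ee_pos: [0.5141, -0.0918, 0.0034]
tool_rot: [-0.0, 0.833, 0.554, 0.0]
ft_force: [-0.3, 0.3, 0.3]
gripper_width: 0.005
finger_force: 0.0
```

```bash
python3 st.py
```

```text
13.75 org x,tool y,z mm [110.9  -0.    3.4] F [-0.3  0.3  0.3] toolx yaw 67.23 z [ 0.  0. -1.] w 0.0053788034045040185
```

Call:
{"name": "carry_out", "arguments": {"series": [{"dx":0.05,"dy":0,"dz":-0.2,"wx":0,"wy":0,"wz":0},{"dx":0.05,"dy":0,"dz":-0.2,"wx":0,"wy":0,"wz":0},{"dx":0.2,"dy":0,"dz":-0.2,"wx":0,"wy":0,"wz":0},{"dx":0.2,"dy":0,"dz":-0.2,"wx":0,"wy":0,"wz":0},{"dx":0.2,"dy":0,"dz":0,"wx":0,"wy":0,"wz":0},{"dx":0.2,"dy":0,"dz":0,"wx":0,"wy":0,"wz":0},{"dx":0,"dy":0,"dz":0,"wx":0,"wy":0,"wz":0},{"dx":0,"dy":0,"dz":0,"wx":0,"wy":0,"wz":0}]}}

```text
time_s: 14.55
ee_pos: [0.5798, 0.0652, 0.1538]
tool_rot: [-0.0, 0.833, 0.554, -0.0]
ft_force: [0.3, -0.2, 0.1]
gripper_width: 0.004
finger_force: 0.0
```

```bash
python3 st.py; python3 - <<'E'
from plant import eyes
import cv2
from h import *
t=eyes.snapshot("scene")[:,:,::-1];T=eyes.snapshot("top")[:,:,::-1]
u=np.array([.3887,.9214]);o=np.array([.471,-.194])
print([((proj("scene",[*(o+u*x/1e3),.032])-[220,190])*2.8).round() for x in(-44.5,-2.5,39.5,81.5)])
a=cv2.resize(t[190:330,220:360],(392,392),interpolation=cv2.INTER_CUBIC)
b=cv2.resize(T[190:330,230:370],(392,392),interpolation=cv2.INTER_CUBIC)
cv2.imwrite("pics/end.png",np.hstack([a,b]))
E
```

```text
14.55 org x,tool y,z mm [281.1  -0.5 153.8] F [ 0.3 -0.2  0.1] toolx yaw 67.26 z [-0.001 -0.    -1.   ] w 0.003934074163089195
[array([217., 231.]), array([213., 172.]), array([209., 117.]), array([205.,  66.])]
```

View pics/end.png

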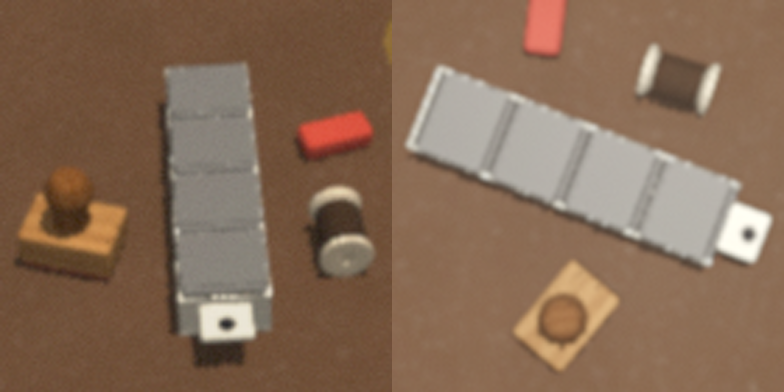

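All four lids lie flat, with edges at about v=229, 171, 116 and 66 against predicted 231, 172, 117 and 66. The organiser, stamp, spool and eraser haven't moved, and the arm is clear, so I'll hand it in.

```bash
python3 -c "
from plant import ticket
print(ticket.sign_off())"
```

```text
the job is handed in; nothing more can be done
None
```

All four lids were shut flat in order from the hang tab end, with the organiser and bystanders unmoved and the arm clear at hand-in; this took a second stroke, because the real fingertips sat 29 mm above the reported position and the first pass only half-folded lids 0 and 1 before I lifted off, probed the desk to correct the height, and restarted.

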